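# Third hand: hold a steady-rest jaw against its spring stop

### The arm

A 6-joint arm with a two-finger parallel gripper is mounted at the origin on the work surface. World frame = base frame: x ahead of the robot, y to its left, z up, the work surface at z = 0. Lengths are in m, angles in rad, forces in N, time in s.
With the tool pointing down it reaches from about 0.25 to 0.725 m from the base axis. Payload 4 kg.
Tool frame: the origin (TCP) lies midway between the tips of the shut fingers; the grasp point (between the pads) lies 19 mm behind it; z points along the fingers, y is the direction in which the jaws open and shut (so a half turn about z gives the same grasp; the last joint's range is limited). The gripper opens to 85 mm and grips with 20 to 120 N. Pads are 22 mm wide; open, the fingers measure 114 mm over their backs; the gripper's body (76 mm by 85 mm) begins 54 mm behind the grasp point. The pads swing forward as they close: fully open they stand 13 mm farther back than shut.
Start: joints at [-1.284, 0.241, 0.005, 1.335, 0, 1.571], TCP at [0.141, -0.48, 0.231] pointing down, gripper open.
Joint ranges: [-2.72, 2.72], [-1.05, 1.87], [-1.09, 1.28], [-1.99, 2.15], [-1.42, 1.44], [-3.14, 3.14]. Speed limits (rad/s): [2.79, 2.79, 3.14, 3.14, 3.14, 3.14].

### API

Orientations are given as a unit quaternion [x, y, z, w].
In Python, from workcell import bot, eyes, job gives the robot as it stands.
- The arm moves only by the shell command python3 -m crank 'ROWS'. ROWS is a JSON object of lists of equal length, an entry for each row: "dr": the turn, a rotation vector about the tool's x, y, z in rad, a list of three; "travel": the shift along the tool's x, y, z in m, a list of three; "hand": the finger opening in m, from 0 to 0.0854. In form: {"dr": [[wx, wy, wz], ...], "travel": [[x, y, z], ...], "hand": [hand, ...]}. A call has 1 to 10 rows; each row is the pose to reach, as a shift and turn from the pose commanded when the call began, along the tool's axes at that moment; what a row does not reach only later rows make up. A row lasts 1/8 s, in which the tool goes at most 62.5 mm and 10.7 degrees, less where a joint would pass 70% of its speed; a pose out of reach is approached as far as the arm can. A call with a gripper value outside its range is refused whole. The fingers move at their own pace and stop on an object; the grip force is fixed at half the most. Time passes only in rows, so rows that repeat a pose let the fingers close. It gives the time, the measured TCP pose, the force and the opening at its end, in the units of the state.
- bot.get_obs(): the state, without advancing time (a new reading comes with each control period).
- eyes.camera(name): name is "scene" or "side" or "wrist"; returns a dict with "color" (400x640x3 uint8, red, green, blue), "K" (3x3 intrinsics, pixels), "R" (3x3) and "t" (3): a world point X has camera coordinates R X + t; the wrist camera has in their place "T_tool_cam" (4x4, takes a point from camera to tool coordinates, whose origin is the TCP and whose axes are the flange's). Camera axes: x right, y down, z forward; pixel columns grow to the right and rows downward; lengths in m; the calibration is good to about 2 mm. The wrist camera is an equidistant fisheye: a pixel r from the principal point sees the ray r / f radians off the axis. A picture is of the moment at which its call begins: read the wrist's pose just before it. There is no depth.
- job.job_done(): hands the job in, once; it reports no verdict.
The state is a dict: "clock": time; "joint_pos": joint angles; "joint_vel": joint speeds; "tau": joint torques, N m; "eef_pos": TCP position; "tool_rot": TCP orientation; "ft_force": force on the tool from outside, world axes, zero at the start; "ft_torque": the same for the moment, N m; "grip_width": finger opening in m.
Only numpy, scipy, OpenCV 4.12 (cv2) and the standard library are available. Lean on these libraries where they do the work, as an engineer would, in place of code of your own. Each camera call takes 0.05 s, during which the arm holds its last target.

### The job

Pick up the brown bronze jaw and lay it flat in the steel guide channel of the white fixture, clear of the spring plunger, with the jaw's length along the channel. Then slide it gently along the channel, feel for the plunger, and press against it with a steady 10 newtons (never more than 20) so that the fitter can tighten the lock screws: finish while you are still holding the jaw pressed there, without letting go. Leave the spare steel jaw, the ring, the thumb nut and the spanner alone.

Things in the scene. Friction and masses are not known exactly. Their poses are not given: they have to be found in the camera images.
- jaw: Brown bronze jaw, loose, 0.34 to 0.5 kg: a bar 20 (x) by 80 (y) by 24 (z) mm with a grip block 20 by 30 mm standing on its middle, full height 52 mm; both ends alike. Origin: centre of the underside; z up, y along the bar. It starts upright on the bench, next to the spare, on either side of it. Grip it across x by the block, 30 to 52 mm up.
- fixture: White cast fixture, fixed, 90 (x) by 260 (y) mm, with an open steel guide channel along y. Origin: centre of the underside; z up. Channel floor: 30 mm above the origin, centred on x = 0, y -125 to 125, 24 mm wide; walls rise 8 mm, then flare at 45 degrees for 4 mm more to 32 mm width. Two fixed black lock screws stick out 26 mm from its +x flank, below floor level.
- stop: White stop block fixed in the channel near the fixture's +y end, 46 (x) by 40 (y) by 34 (z) mm, with a black cap (8 mm high) on top. Where it stands along the channel differs from run to run. Origin: centre of its underside, on the channel floor; its axes are the fixture's axes. Note: dragging the jaw along the channel floor costs a few newtons of friction that do not reach the plunger.
- plunger: Spring plunger in the stop: steel head 20 by 20 mm, 7 thick, on a red stem. Origin: centre of its front face, which the jaw presses, 14 mm above the channel floor, at rest 50 mm to the fixture's -y of the stop's origin. Its y axis points along the channel into the stop. Pushed in along +y up to 20 mm; the spring gives 4 N at first touch plus 0.6 N per mm (10 N at 10 mm), then solid.
- spare: Bystander: spare jaw of bright steel, loose, the same shape and size as the bronze jaw; origin at the centre of the underside.
- ring: Bystander: loose steel ring, 56 mm outside, 34 mm inside, 16 mm high; origin at the centre of the underside.
- nut: Bystander: loose black thumb nut, 30 mm wide, 22 mm high; origin at the centre of the underside.
- spanner: Bystander: loose steel spanner, 150 mm long, lying flat; origin under its middle.
Not all that is in view belongs to the job. Of the things like the jaw, leave any that is blue or green; of the rest the smaller one is meant.

How it is judged:
On the way, in this order (a step that is already met when the one before it is completed fails the run):
1. the bronze jaw lies flat in the channel in front of the plunger, not yet pressing it (z of jaw in the frame of fixture between 0.027 and 0.0335 m and x of jaw in the frame of fixture between -0.004 and 0.004 m and y of jaw in the frame of fixture above -0.11 m and y of jaw in the frame of plunger below -0.036 m and angle between the y axis of jaw and the y axis of fixture, either way round below 0.08 rad and angle between jaw's own z axis and vertical below 0.06 rad and contact force between jaw and plunger below 1 N), for 0.2 s.
2. the jaw, lying in the channel, is pressed by the fingers against the plunger with 7 to 13 N for one and a half seconds (z of jaw in the frame of fixture between 0.027 and 0.0335 m and x of jaw in the frame of fixture between -0.004 and 0.004 m and y of jaw in the frame of fixture above -0.11 m and y of jaw in the frame of plunger below -0.036 m and angle between the y axis of jaw and the y axis of fixture, either way round below 0.08 rad and angle between jaw's own z axis and vertical below 0.06 rad and contact force between jaw and plunger between 7 and 13 N and contact force between the fingers and jaw above 2 N), for 1.5 s.
At the end, for the whole second after the job is handed in: Jaw flat in the channel (underside within 3 mm of the floor, 4 mm of its middle, aligned to 0.08 rad, tilt under 0.06 rad), at rest, fingers on it with over 2 N, pressing the plunger with 7 to 13 N through the last second; spare, ring, nut and spanner within 30 mm of their starts (all of step 2 and linear speed of jaw below 0.01 m/s and distance of each of spare, ring, nut, spanner from where it was at the start of the episode below 0.03 m); the arm keeps its last pose, push and grip.
It fails at once if the jaw is pressed on the plunger with more than 20 N (contact force between jaw and plunger above 20 N).
It fails at once if the spare steel jaw is moved by more than 30 mm (distance of spare from where it was at the start of the episode above 0.03 m).
It fails at once if the steel ring is moved by more than 30 mm (distance of ring from where it was at the start of the episode above 0.03 m).
It fails at once if the black thumb nut is moved by more than 30 mm (distance of nut from where it was at the start of the episode above 0.03 m).
It fails at once if the spanner is moved by more than 30 mm (distance of spanner from where it was at the start of the episode above 0.03 m).
It also fails if it takes over 51 s, if anything falls off the work surface, if the arm or the gripper's body presses on something with over 40 N, if the wrist force passes 120 N, or if a joint passes its speed limit or range.

## Working session

There is one attempt and no reset: what is moved stays moved. The work goes in short steps, Python scripts to look and compute and a shell command to move; the robot and the scene stay as the last step left them, time stands still between calls to the robot, and variables do not carry over. Pictures are saved under pics/ and viewed, and the job is handed in when it is done.

```bash
mkdir -p pics; ls
python3 - <<'E'
from workcell import bot, eyes, job
import cv2,numpy as np
o=bot.get_obs()
for k,v in o.items(): print(k,np.round(v,4))
for n in ["scene","side","wrist"]:
    c=eyes.camera(n); cv2.imwrite(f"pics/{n}0.png",c["color"][:,:,::-1])
    print(n,{k:np.round(v,4).tolist() for k,v in c.items() if k!="color"})
E
```

```text
pics
clock 0.0
joint_pos [-1.284   0.2414  0.0037  1.3352  0.      1.5708]
joint_vel [ 0.     -0.0019  0.0012 -0.0001 -0.0003 -0.    ]
tau [ 3.00000e-04 -3.72322e+01  2.52406e+01  1.70000e-02  3.00000e-04
  0.00000e+00]
eef_pos [ 0.1413 -0.479   0.2304]
tool_rot [ 9.897e-01  1.429e-01 -1.000e-04 -1.000e-03]
ft_force [ 0.2927 -0.0919  0.808 ]
ft_torque [-0.0168  0.0197  0.0156]
grip_width 0.0853
scene {'K': [[401.4396, 0.0, 318.087], [0.0, 401.4396, 203.8307], [0.0, 0.0, 1.0]], 'R': [[0.3646, 0.9311, 0.0103], [0.7543, -0.2888, -0.5896], [-0.546, 0.2227, -0.8076]], 't': [-0.2059, -0.4024, 1.5037]}
side {'K': [[376.445, 0.0, 314.9755], [0.0, 376.445, 204.291], [0.0, 0.0, 1.0]], 'R': [[-0.9528, -0.3036, 0.0024], [-0.1937, 0.6017, -0.7749], [0.2338, -0.7388, -0.6321]], 't': [0.519, 0.1607, 0.9174]}
wrist {'K': [[309.7069, 0.0, 320.8559], [0.0, 309.7069, 200.0508], [0.0, 0.0, 1.0]], 'T_tool_cam': [[-0.0005, -0.949, -0.3152, 0.0823], [1.0, -0.0004, -0.0003, 0.0002], [0.0002, -0.3152, 0.949, -0.142], [0.0, 0.0, 0.0, 1.0]]}
```

View pics/scene0.png

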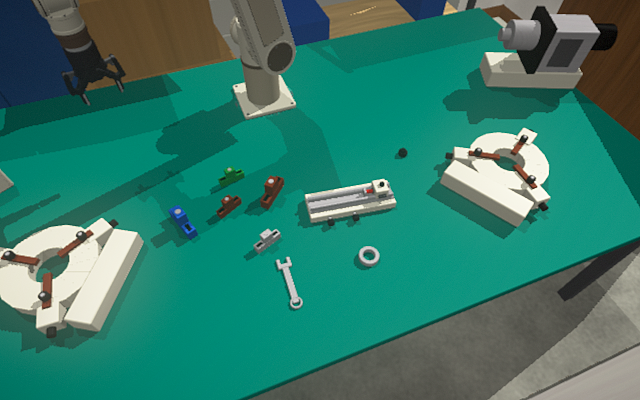

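View pics/side0.png

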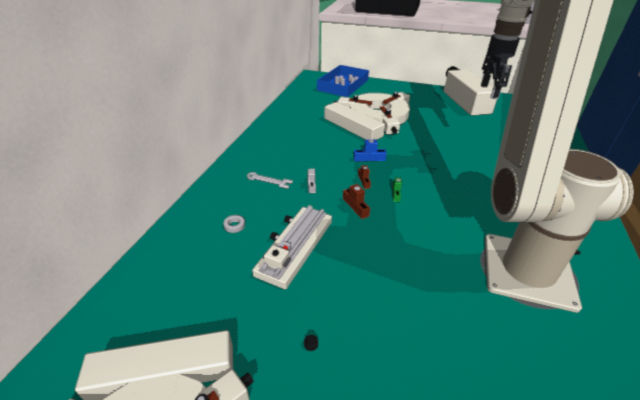

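View pics/wrist0.png

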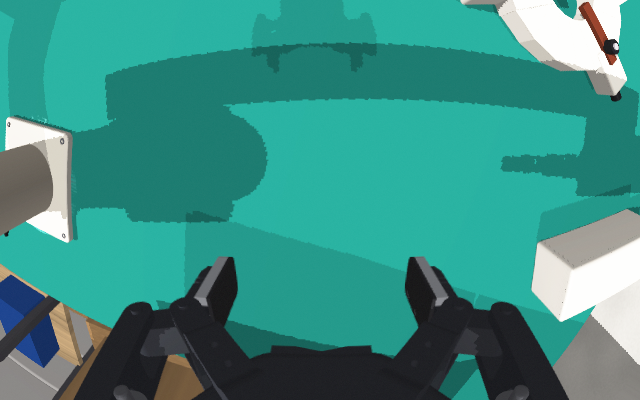

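The scene picture shows a small brown jaw near (229,205), a larger brown one at (272,190), green at (231,176), blue at (182,220), the steel spare at (267,240), the fixture around (350,200), the ring at (369,256), the nut at (402,153) and the spanner at (290,283). Next I'll enlarge crops.

Run:
```python
import cv2
a=cv2.imread("pics/scene0.png"); 
cv2.imwrite("pics/s_a.png",cv2.resize(a[155:255,200:300],None,fx=6,fy=6,interpolation=cv2.INTER_CUBIC))
cv2.imwrite("pics/s_b.png",cv2.resize(a[160:240,295:405],None,fx=7,fy=7,interpolation=cv2.INTER_CUBIC))
b=cv2.imread("pics/side0.png")
cv2.imwrite("pics/d_a.png",cv2.resize(b[150:230,300:410],None,fx=7,fy=7,interpolation=cv2.INTER_CUBIC))
cv2.imwrite("pics/d_b.png",cv2.resize(b[195:295,240:340],None,fx=6,fy=6,interpolation=cv2.INTER_CUBIC))
```

```text
(no output)
```

View pics/s_a.png

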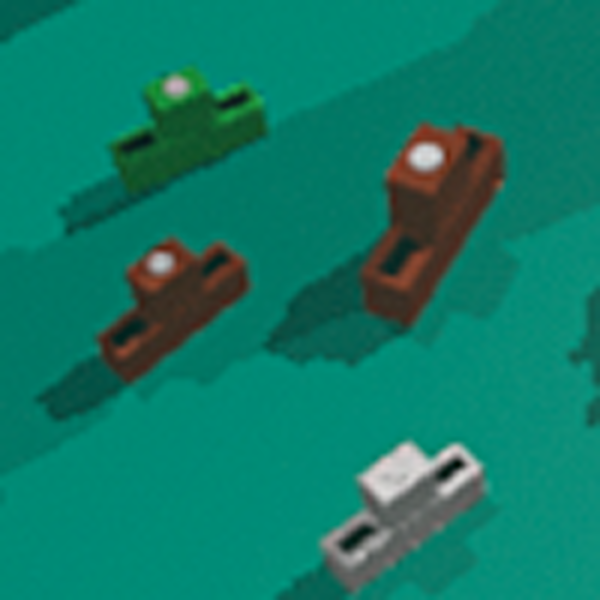

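View pics/s_b.png

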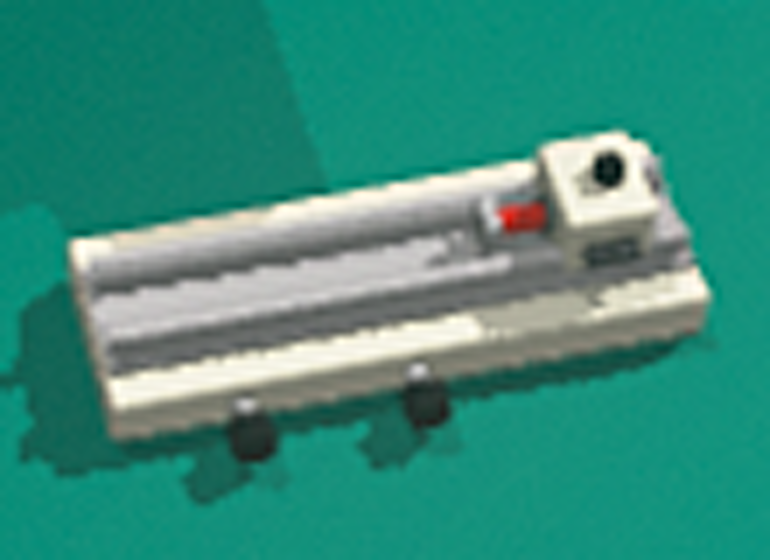

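View pics/d_a.png

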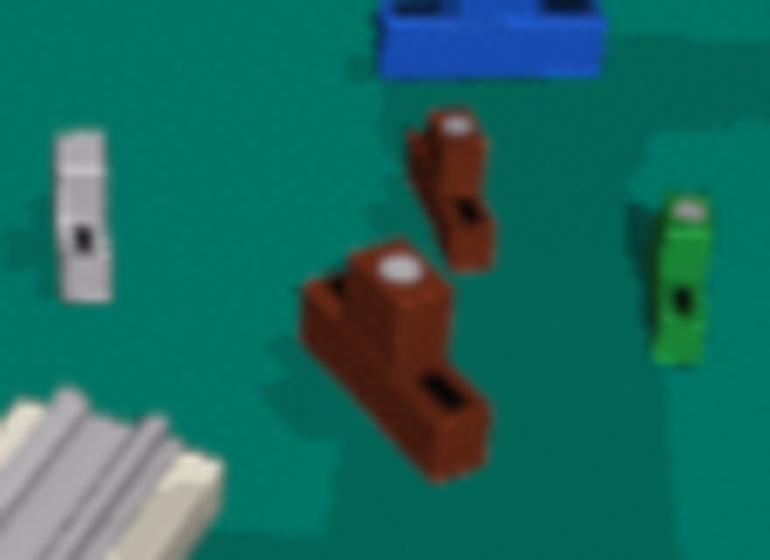

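View pics/d_b.png

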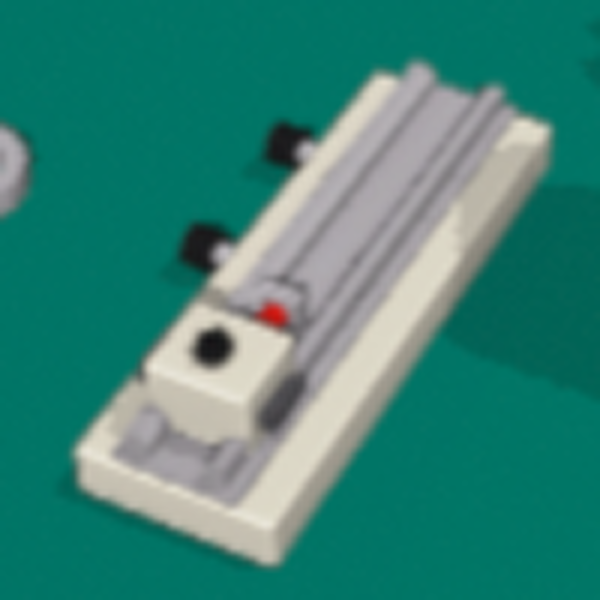

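```bash
cat > h.py <<'E'
import numpy as np, cv2
from scipy.optimize import least_squares
from scipy.spatial.transform import Rotation as Ro
CAM={'scene':dict(K=[[401.4396,0,318.087],[0,401.4396,203.8307],[0,0,1]],R=[[.3646,.9311,.0103],[.7543,-.2888,-.5896],[-.546,.2227,-.8076]],t=[-.2059,-.4024,1.5037]),
'side':dict(K=[[376.445,0,314.9755],[0,376.445,204.291],[0,0,1]],R=[[-.9528,-.3036,.0024],[-.1937,.6017,-.7749],[.2338,-.7388,-.6321]],t=[.519,.1607,.9174])}
TC=np.array([[-.0005,-.949,-.3152,.0823],[1,-.0004,-.0003,.0002],[.0002,-.3152,.949,-.142],[0,0,0,1]])
WK=(309.7069,320.8559,200.0508)
def proj(cam,X,pose=None):
    X=np.atleast_2d(X).astype(float)
    if cam!='wrist':
        c=CAM[cam]; Y=X@np.array(c['R']).T+c['t']; q=Y@np.array(c['K']).T; return q[:,:2]/q[:,2:]
    p,quat=pose; R=Ro.from_quat(quat).as_matrix()
    T=(X-p)@R; Y=(T-TC[:3,3])@TC[:3,:3]
    th=np.arctan2(np.hypot(Y[:,0],Y[:,1]),Y[:,2]); ph=np.arctan2(Y[:,1],Y[:,0])
    return np.c_[WK[1]+WK[0]*th*np.cos(ph),WK[2]+WK[0]*th*np.sin(ph)]
def ray(cam,uv,z,pose=None):
    if cam!='wrist':
        c=CAM[cam];R=np.array(c['R']);d=R.T@np.linalg.inv(c['K'])@[*uv,1];o=-R.T@np.array(c['t'])
    else:
        p,quat=pose;R=Ro.from_quat(quat).as_matrix()
        v=np.array([uv[0]-WK[1],uv[1]-WK[2]]);r=np.hypot(*v);th=r/WK[0]
        d=np.array([*(np.sin(th)*v/max(r,1e-9)),np.cos(th)]);d=R@TC[:3,:3]@d;o=R@TC[:3,3]+p
    return o+d*(z-o[2])/d[2]
def place(P,q):
    c,s=np.cos(q[2]),np.sin(q[2]);P=np.asarray(P,float)
    return np.c_[q[0]+c*P[:,0]-s*P[:,1],q[1]+s*P[:,0]+c*P[:,1],P[:,2]]
def fit(obs,q0):  # obs: list (cam,uv,localpoint,pose)
    def f(q): return np.concatenate([(proj(c,place([L],q),ps)-uv).ravel() for c,uv,L,ps in obs])
    r=least_squares(f,q0,loss='soft_l1'); return r.x,r.fun.reshape(-1,2)
JAW=[(a*.01,b*.04,z) for z in(0,.024) for a in(-1,1) for b in(-1,1)]+[(a*.01,b*.015,z) for z in(.024,.052) for a in(-1,1) for b in(-1,1)]
def box(img,cam,P,q,pose=None,col=(255,255,0),s=1,off=(0,0)):
    u=(proj(cam,place(P,q),pose)-off+.5)*s-.5
    for k in range(0,len(P),8):
        for i,j in [(0,1),(2,3),(0,2),(1,3),(4,5),(6,7),(4,6),(5,7),(0,4),(1,5),(2,6),(3,7)]:
            cv2.line(img,tuple(np.round(u[k+i]).astype(int)),tuple(np.round(u[k+j]).astype(int)),col,1)
E
python3 - <<'E'
from h import *
c=lambda u,v,s,o:((u+.5)/s-.5+o[0],(v+.5)/s-.5+o[1])
A=lambda u,v:('scene',c(u,v,6,(200,155)));D=lambda u,v:('side',c(u,v,7,(300,150)))
for nm,p,d in [('jaw',(160,263),(457,125)),('big',(426,157),(400,268)),('spare',(395,478),None),('green',(176,86),(690,210))]:
    x=A(*p); print(nm,ray(*x,.052)[:2],ray(*D(*d),.052)[:2] if d else'')
print([ray(*A(*p),0)[:2].round(4) for p in[(127,382),(247,285)]])
obs=[(*A(160,263),(0,0,.052),None),(*A(127,382),(.01,-.04,0),None),(*A(247,288),(.01,.04,0),None),(*D(457,125),(0,0,.052),None),(*D(492,268),(-.01,.04,0),None) if 0 else (*D(445,268),(.01,.04,0),None)]
q=ray(*A(160,263),.052)
for y0 in(-.6,-.1):
  print(fit(obs,[q[0],q[1],y0]))
B=lambda u,v:('scene',c(u,v,7,(295,160)));E=lambda u,v:('side',c(u,v,6,(240,195)))
o=[(*B(113,438),(.045,-.13,0),None),(*B(705,325),(.045,.13,0),None),(*E(275,567),(-.045,.13,0),None),(*E(80,490),(.045,.13,0),None),(*E(552,160),(-.045,-.13,0),None)]
r=fit(o,[.5,0,0]);print(r)
qf=r[0]
for w,p,x in [('stop top',E(212,348),.072),('stoptop',B(607,168),.072)]:
    P=ray(*p,x); cs,sn=np.cos(qf[2]),np.sin(qf[2]); d=P[:2]-qf[:2]; print(w,cs*d[0]+sn*d[1],-sn*d[0]+cs*d[1])
E
```

```text
jaw [ 0.46015588 -0.24366364] [ 0.45933891 -0.24290208]
big [ 0.44276948 -0.10486593] [ 0.45990112 -0.13108801]
spare [ 0.61665388 -0.17393756] 
green [ 0.35306316 -0.20926433] [ 0.35153366 -0.20934813]
[array([ 0.4842, -0.2752]), array([ 0.4479, -0.2053])]
(array([ 0.45938376, -0.24440259,  0.4481817 ]), array([[-0.30394535, -0.1270516 ],
       [-0.17403254,  0.49523975],
       [ 0.68976207,  0.17346069],
       [ 0.08349642, -0.26340799],
       [ 0.32177054,  0.57859948]]))
(array([ 0.45938376, -0.24440259,  0.44818157]), array([[-0.30394516, -0.12705208],
       [-0.17403381,  0.49523853],
       [ 0.68976304,  0.17346143],
       [ 0.08349683, -0.26340775],
       [ 0.32176923,  0.57859962]]))
(array([ 0.56678115,  0.10000796, -0.14316104]), array([[-0.31204061,  0.47530163],
       [-0.61668888,  0.65954348],
       [ 0.29641796,  0.61081946],
       [-0.0713792 ,  0.12566706],
       [-0.20079851,  0.85079977]]))
stop top -0.0017567524907364136 0.09658541819096546
stoptop 0.0043548775243773125 0.09082404785829008
```

```bash
python3 -m crank '{"dr":[[0,0,-0.18],[0,0,-0.36],[0,0,-0.54],[0,0,-0.72],[0,0,-0.9],[0,0,-1.08],[0,0,-1.26],[0,0,-1.44],[0,0,-1.6],[0,0,-1.732]],"travel":[[0.03,-0.01,0],[0.08,-0.03,0.005],[0.13,-0.047,0.01],[0.18,-0.065,0.02],[0.23,-0.084,0.03],[0.28,-0.1,0.04],[0.32,-0.116,0.05],[0.35,-0.127,0.05],[0.365,-0.133,0.05],[0.3714,-0.135,0.05]],"hand":[0.085,0.07,0.05,0.05,0.05,0.05,0.05,0.05,0.05,0.05]}'
cat > look.py <<'E'
from workcell import bot,eyes
from h import *
import sys,json
o=bot.get_obs(); w=eyes.camera("wrist")["color"][:,:,::-1]
cv2.imwrite(f"pics/{sys.argv[1]}.png",w)
json.dump([list(map(float,o['eef_pos'])),list(map(float,o['tool_rot']))],open(f"pics/{sys.argv[1]}.json","w"))
print(o['clock'],o['eef_pos'],o['tool_rot'],o['grip_width'],o['ft_force'],np.round(o['joint_pos'],3))
E
python3 look.py w1
```

```text
clock: 1.4
eef_pos: [0.4601, -0.244, 0.1807]
tool_rot: [0.53, 0.848, 0.0, -0.001]
ft_force: [0.0, -0.6, 1.0]
grip_width: 0.0502
1.4 [ 0.46012212 -0.24396524  0.18074365] [ 5.29665094e-01  8.48206716e-01  1.14885550e-05 -5.04165767e-04] 0.050206225539943826 [ 0.00430327 -0.62744625  0.97687975] [-0.488  0.309 -0.036  1.227  0.     0.629]
```

View pics/w1.png

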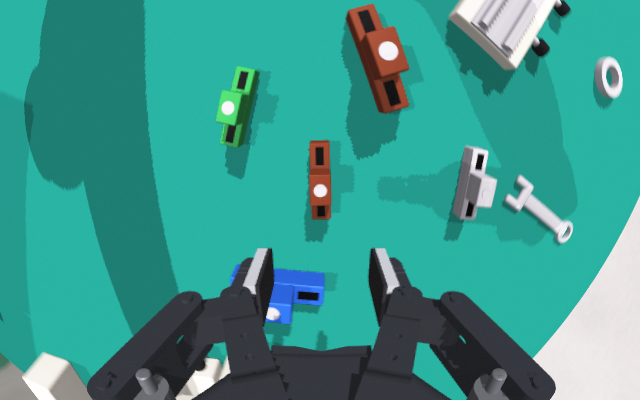

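Run:
```python
from h import *; import json
im=cv2.imread('pics/w1.png');ps=json.load(open('pics/w1.json'))
off=(270,120);s=6
a=cv2.resize(im[120:240,270:370],None,fx=s,fy=s,interpolation=cv2.INTER_CUBIC)
b=a.copy();box(b,'wrist',JAW,[.4594,-.2444,.448],ps,s=s,off=off)
cv2.imwrite('pics/w1c.png',np.hstack([a[:600,100:500],b[:600,100:500]]))
```

```text
(no output)
```

View pics/w1c.png

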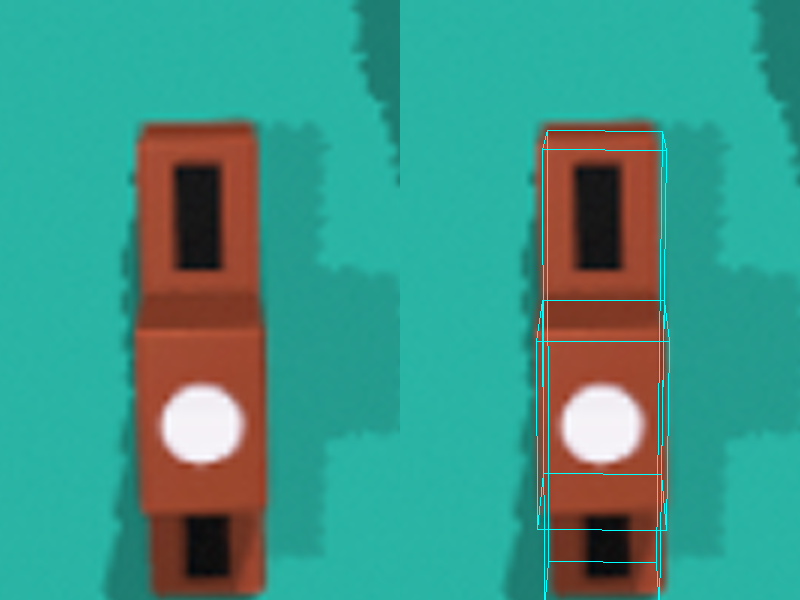

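Run:
```python
from h import *; import json
im=cv2.imread('pics/w1.png');ps=json.load(open('pics/w1.json'))
c=lambda u,v:((u+100.5)/6-.5+270,(v+.5)/6-.5+120)
obs=[('wrist',c(*p),L,ps) for p,L in [((136,329),(-.01,.015,.052)),((263,329),(.01,.015,.052)),((140,514),(-.01,-.015,.052)),((265,514),(.01,-.015,.052)),((137,139),(-.01,.04,.024)),((255,139),(.01,.04,.024)),((145,124),(-.01,.04,0)),((251,124),(.01,.04,0))]]
q,r=fit(obs,[.459,-.244,.448]);print(q,r.round(2))
R=Ro.from_quat(ps[1]).as_matrix();print('tool delta',R.T@(np.array([q[0],q[1],.023])-ps[0]), 'tool y yaw',np.arctan2(R[1,1],R[0,1]))
```

```text
[ 0.45841717 -0.24285279  0.46995608] [[-0.65  0.19]
 [ 0.43 -0.16]
 [-0.41  0.84]
 [ 0.32  0.52]
 [-0.31  0.1 ]
 [ 0.67 -0.24]
 [-0.75 -0.48]
 [ 0.73 -0.79]]
tool delta [ 0.00161105 -0.00096252  0.15774562] tool y yaw 0.4543850378704724
```

```bash
python3 -m crank '{"dr":[[0,0,-0.016],[0,0,-0.016],[0,0,-0.016],[0,0,-0.016],[0,0,-0.016],[0,0,-0.016]],"travel":[[0.0016,-0.001,0.03],[0.0016,-0.001,0.07],[0.0016,-0.001,0.11],[0.0016,-0.001,0.14],[0.0016,-0.001,0.157],[0.0016,-0.001,0.157]],"hand":[0.05,0.05,0.05,0.05,0.05,0.05]}'
python3 look.py w2
```

```text
clock: 2.2
eef_pos: [0.4561, -0.2434, 0.0227]
tool_rot: [0.526, 0.85, -0.0, -0.002]
ft_force: [0.9, 0.4, 0.1]
grip_width: 0.0503
2.2 [ 0.45614621 -0.24336898  0.02268126] [ 5.26280051e-01  8.50308580e-01 -1.63468953e-04 -2.14491744e-03] 0.05026416408556086 [0.87420449 0.43158318 0.08565247] [-0.49   0.465 -0.262  0.848 -0.     0.618]
```

View pics/w2.png

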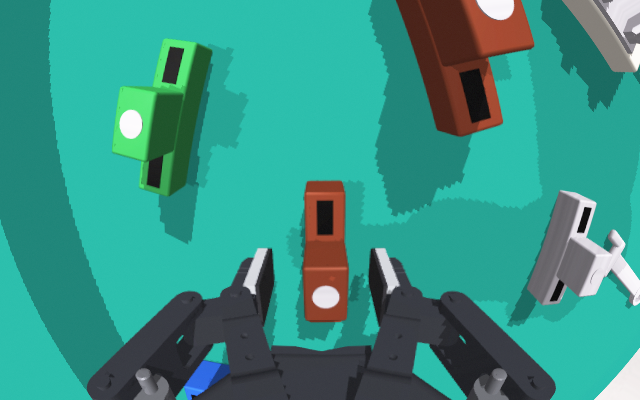

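```bash
python3 -m crank '{"dr":[[0,0,0],[0,0,0],[0,0,0],[0,0,0],[0,0,0],[0,0,0],[0,0,0]],"travel":[[0,0.002,0],[0,0.002,0],[0,0.002,0],[0,0.002,0],[0,0.002,0],[0,0.002,0],[0,0.002,0]],"hand":[0.05,0.04,0.03,0.015,0.01,0.01,0.01]}'
python3 look.py w3
```

```text
clock: 3.12
eef_pos: [0.4597, -0.2434, 0.0249]
tool_rot: [0.526, 0.851, -0.0, 0.0]
ft_force: [-2.5, -0.6, 6.1]
grip_width: 0.0189
3.125 [ 0.45971576 -0.24343066  0.02487141] [ 5.25663513e-01  8.50692499e-01 -2.18791097e-04  3.09749903e-04] 0.018936195809593007 [-2.52618213 -0.63309044  6.06423481] [-0.487  0.463 -0.257  0.85  -0.     0.62 ]
```

View pics/w3.png

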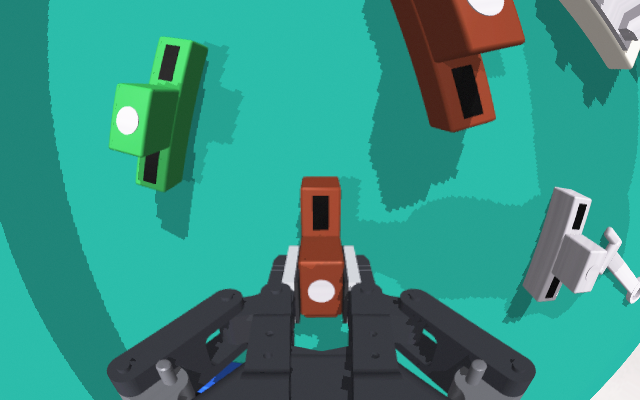

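```bash
python3 -m crank '{"dr":[[0,0,0],[0,0,0],[0,0,0],[0,0,0.1],[0,0,0.2],[0,0,0.3],[0,0,0.4],[0,0,0.5],[0,0,0.607],[0,0,0.607]],"travel":[[0,0,-0.025],[0,0,-0.07],[0,0,-0.12],[0.02,0.02,-0.16],[0.06,0.06,-0.175],[0.1,0.1,-0.175],[0.14,0.14,-0.175],[0.18,0.18,-0.175],[0.21,0.21,-0.175],[0.222,0.224,-0.175]],"hand":[0.01,0.01,0.01,0.01,0.01,0.01,0.01,0.01,0.01,0.01]}'
python3 -m crank '{"dr":[[0,0,0]],"travel":[[0,0,0]],"hand":[0.01]}'
python3 look.py w4
```

```text
clock: 4.42
eef_pos: [0.5601, 0.0583, 0.1974]
tool_rot: [0.755, 0.656, -0.001, -0.001]
ft_force: [0.5, -0.3, -5.7]
grip_width: 0.0189
clock: 4.55
eef_pos: [0.5602, 0.0566, 0.1978]
tool_rot: [0.755, 0.656, -0.001, -0.001]
ft_force: [0.3, -1.8, -5.3]
grip_width: 0.019
4.55 [0.56017706 0.05659182 0.19779494] [ 7.54885831e-01  6.55854751e-01 -1.18522826e-03 -7.23480182e-04] 0.019039075457471917 [ 0.25327964 -1.84364685 -5.27157835] [ 0.101  0.383  0.116  1.307 -0.     1.812]
```

View pics/w4.png

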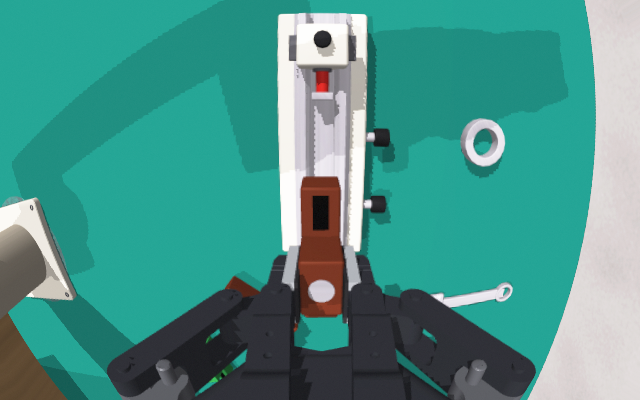

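Run:
```python
import cv2
im=cv2.imread('pics/w4.png')
cv2.imwrite('pics/w4a.png',cv2.resize(im[5:115,255:395],None,fx=5,fy=5,interpolation=cv2.INTER_CUBIC))
cv2.imwrite('pics/w4b.png',cv2.resize(im[150:260,255:395],None,fx=5,fy=5,interpolation=cv2.INTER_CUBIC))
```

```text
(no output)
```

View pics/w4a.png

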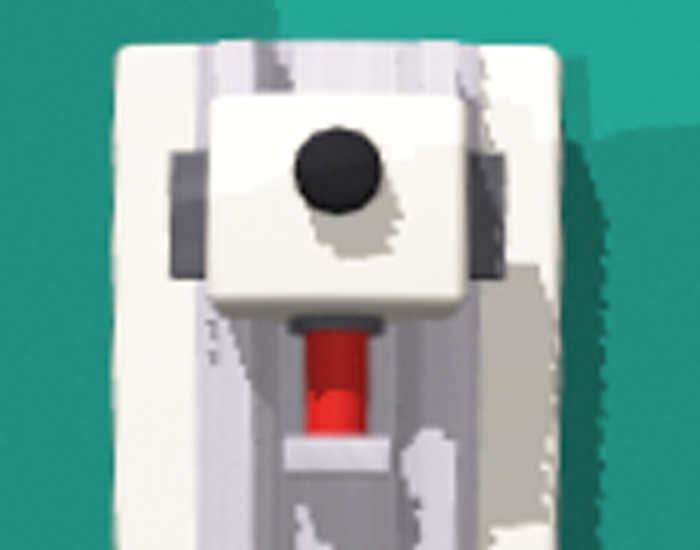

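View pics/w4b.png

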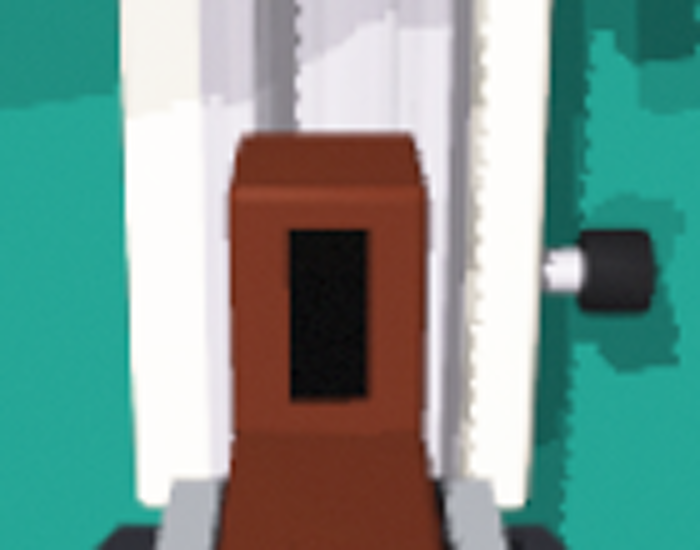

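Run:
```python
from h import *; import json
ps=json.load(open('pics/w4.json'))
a=lambda u,v:np.array([(u+.5)/5-.5+255,(v+.5)/5-.5+5]);b=lambda u,v:a(u,v)+[0,145]
def f(p,full=False):
    x,y,yaw,zt,ys=p
    L=[(a(115,48),(-.045,.13,zt)),(a(561,48),(.045,.13,zt)),(b(140,505),(-.045,-.13,zt)),(b(526,508),(.045,-.13,zt)),
    (a(338,170),(0,ys,.072)),(a(210,303),(-.023,ys-.02,.064)),(a(467,303),(.023,ys-.02,.064)),(a(212,96),(-.023,ys+.02,.064)),(a(466,96),(.023,ys+.02,.064)),
    (a(284,472),(-.01,ys-.05,.054)),(a(390,472),(.01,ys-.05,.054)),(a(284,437),(-.01,ys-.043,.054)),(a(390,437),(.01,ys-.043,.054))]
    r=np.concatenate([(proj('wrist',place([q],p[:3]),ps)-u).ravel() for u,q in L])
    return r
r=least_squares(f,[.567,.1,-.143,.03,.09],loss='soft_l1');q=r.x;print(q,r.fun.reshape(-1,2).round(2).tolist())
R=Ro.from_quat(ps[1]).as_matrix();print('yaw toolx-90',np.arctan2(R[1,0],R[0,0])-np.pi/2)
cs,sn=np.cos(q[2]),np.sin(q[2]);d=np.array(ps[0][:2])-q[:2];print('TCP in fixture',cs*d[0]+sn*d[1],-sn*d[0]+cs*d[1])
# held jaw: bar end, relative to tool
def g(p):
    c,s=np.cos(p[2]),np.sin(p[2])
    L=[(b(237,134),(-.01,.04,0)),(b(413,134),(.01,.04,0)),(b(232,188),(-.01,.04,.024)),(b(424,188),(.01,.04,.024)),(b(232,432),(-.01,.015,.024)),(b(428,432),(.01,.015,.024))]
    return np.concatenate([(proj('wrist',place([l],p[:3])+[0,0,p[3]],ps)-u).ravel() for u,l in L])
r=least_squares(g,[ps[0][0],ps[0][1],-.143,ps[0][2]-.025],loss='soft_l1');j=r.x;print('jaw',j,r.fun.reshape(-1,2).round(2).tolist())
d=j[:2]-q[:2];print('jaw in fixture',cs*d[0]+sn*d[1],-sn*d[0]+cs*d[1],'plunger y',q[4]-.05)
```

```text
[ 0.56700467  0.10058751 -0.14439085  0.02228334  0.0891716 ] [[0.13, -0.17], [0.04, 0.22], [-0.12, 0.11], [0.25, -0.14], [0.02, 3.28], [-0.91, 0.5], [0.55, 0.73], [-1.1, -1.38], [0.87, -1.14], [-0.45, 0.09], [0.41, 0.19], [-0.45, -0.49], [0.46, -0.39]]
yaw toolx-90 -0.14016483081729203
TCP in fixture -0.00042603229565081873 -0.044520285938786854
jaw [ 0.56039557  0.05728565 -0.12646156  0.17240862] [[-0.0, -0.0], [0.71, -0.48], [-2.04, 1.26], [1.0, 0.73], [-0.17, -0.44], [-0.16, -0.89]]
jaw in fixture -0.0003096314844427848 -0.043802234454664496 plunger y 0.0391715950870445
```

```bash
python3 -m crank '{"dr":[[0,0,0.004],[0,0,0.004],[0,0,0.004],[0,0,0.004],[0,0,0.004],[0,0,0.004]],"travel":[[0,0,0.03],[0,0,0.06],[0,0,0.09],[0,0,0.11],[0,0,0.12],[0,0,0.12]],"hand":[0.01,0.01,0.01,0.01,0.01,0.01]}'
python3 look.py w5
```

```text
clock: 5.35
eef_pos: [0.56, 0.0545, 0.0788]
tool_rot: [0.758, 0.653, -0.001, -0.0]
ft_force: [0.3, 0.8, -4.6]
grip_width: 0.019
5.35 [0.55996736 0.05454938 0.07880547] [ 7.57566054e-01  6.52757950e-01 -7.57992268e-04 -3.96332308e-04] 0.019045492775979254 [ 0.28317367  0.76015694 -4.61770205] [ 0.097  0.473 -0.073  1.027 -0.     1.816]
```

View pics/w5.png

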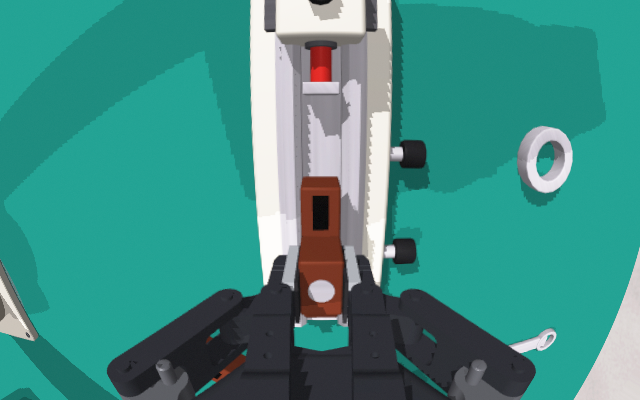

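Run:
```python
import cv2
im=cv2.imread('pics/w5.png')
cv2.imwrite('pics/w5a.png',cv2.resize(im[75:265,255:395],None,fx=4,fy=4,interpolation=cv2.INTER_CUBIC)[:600])
```

```text
(no output)
```

View pics/w5a.png

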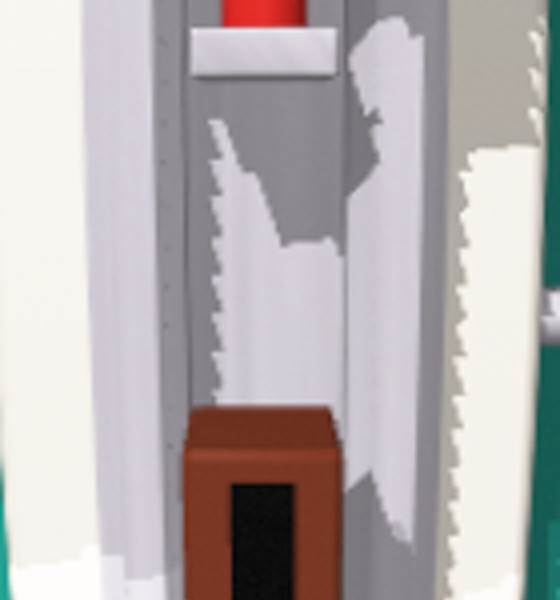

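```bash
python3 -m crank '{"dr":[[0,0,0],[0,0,0],[0,0,0],[0,0,0],[0,0,0]],"travel":[[0,0.0006,0.005],[0,0.0006,0.011],[0,0.0006,0.016],[0,0.0006,0.02],[0,0.0006,0.02]],"hand":[0.01,0.01,0.01,0.01,0.01]}'
python3 -m crank '{"dr":[[0,0,0],[0,0,0],[0,0,0],[0,0,0]],"travel":[[0,0,0.001],[0,0,0.002],[0,0,0.003],[0,0,0.003]],"hand":[0.01,0.01,0.01,0.01]}'
python3 look.py w6
```

```text
clock: 6.02
eef_pos: [0.5608, 0.0556, 0.0588]
tool_rot: [0.757, 0.653, -0.0, -0.0]
ft_force: [0.3, -0.9, -5.0]
grip_width: 0.0192
clock: 6.52
eef_pos: [0.5612, 0.0556, 0.0563]
tool_rot: [0.757, 0.653, -0.0, -0.0]
ft_force: [0.1, 0.2, -5.2]
grip_width: 0.0189
6.525 [0.56118069 0.05555324 0.05625697] [ 7.57127272e-01  6.53267395e-01 -5.04534879e-05 -4.10091555e-05] 0.018857126723909066 [ 0.13190394  0.20520156 -5.24798346] [ 0.099  0.498 -0.098  0.975  0.     1.816]
```

View pics/w6.png

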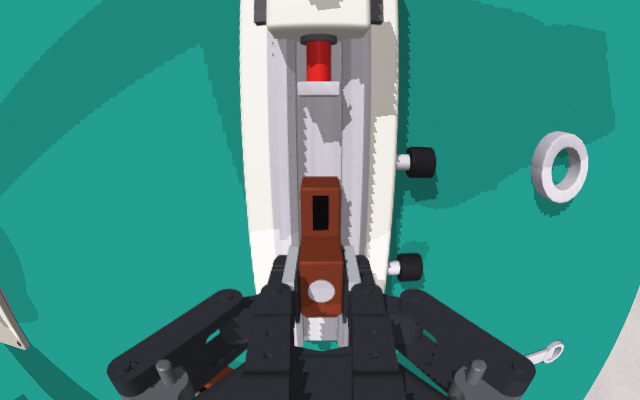

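```bash
python3 -m crank '{"dr":[[0,0,0],[0,0,0],[0,0,0]],"travel":[[0,0,0.001],[0,0,0.001],[0,0,0.001]],"hand":[0.01,0.01,0.01]}'
python3 -m crank '{"dr":[[0,0,0],[0,0,0],[0,0,0]],"travel":[[0,0,0.001],[0,0,0.001],[0,0,0.001]],"hand":[0.01,0.01,0.01]}'
```

```text
clock: 6.95
eef_pos: [0.5612, 0.0556, 0.0553]
tool_rot: [0.757, 0.653, -0.0, -0.0]
ft_force: [0.4, 0.5, -5.5]
grip_width: 0.0191
clock: 7.32
eef_pos: [0.5614, 0.0556, 0.0549]
tool_rot: [0.757, 0.653, 0.0, 0.0]
ft_force: [-2.8, -0.1, 2.2]
grip_width: 0.0187
```

```bash
python3 -m crank '{"dr":[[0,0,0],[0,0,0],[0,0,0],[0,0,0],[0,0,0],[0,0,0],[0,0,0],[0,0,0],[0,0,0],[0,0,0]],"travel":[[0,0,-0.0005],[0.001,0,-0.0005],[0.004,0,-0.0005],[0.008,0,-0.0005],[0.013,0,-0.0005],[0.018,0,-0.0005],[0.023,0,-0.0005],[0.027,0,-0.0005],[0.03,0,-0.0005],[0.03,0,-0.0005]],"hand":[0.01,0.01,0.01,0.01,0.01,0.01,0.01,0.01,0.01,0.01]}'
python3 -m crank '{"dr":[[0,0,0]],"travel":[[0,0,0]],"hand":[0.01]}'
python3 look.py w7
```

```text
clock: 8.57
eef_pos: [0.5658, 0.0858, 0.0549]
tool_rot: [0.757, 0.653, 0.0, -0.0]
ft_force: [-0.7, -1.0, 2.0]
grip_width: 0.0193
clock: 8.7
eef_pos: [0.5658, 0.0858, 0.0549]
tool_rot: [0.757, 0.653, 0.001, -0.0]
ft_force: [-1.4, -0.9, 3.0]
grip_width: 0.0193
8.7 [0.56578581 0.08575441 0.05493741] [ 7.57010668e-01  6.53402246e-01  5.10269389e-04 -3.04273564e-04] 0.019287796825171472 [-1.37074414 -0.91929275  2.98679008] [ 1.500e-01  5.130e-01 -7.600e-02  9.820e-01  1.000e-03  1.867e+00]
```

View pics/w7.png

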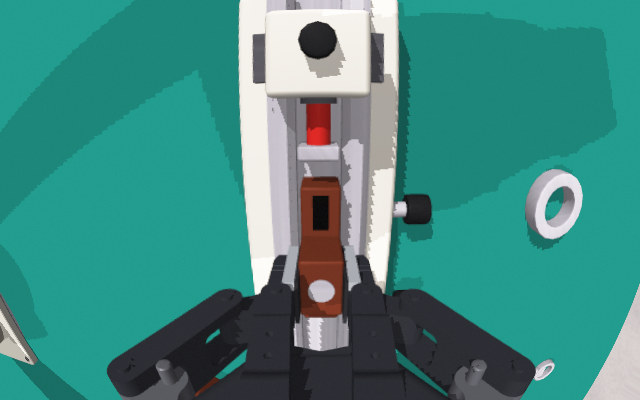

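```bash
python3 -m crank '{"dr":[[0,0,0],[0,0,0],[0,0,0],[0,0,0],[0,0,0],[0,0,0],[0,0,0],[0,0,0]],"travel":[[0,-0.0007,-0.0005],[0.0015,-0.0007,-0.0005],[0.003,-0.0007,-0.0005],[0.0045,-0.0007,-0.0005],[0.006,-0.0007,-0.0005],[0.0075,-0.0007,-0.0005],[0.009,-0.0007,-0.0005],[0.009,-0.0007,-0.0005]],"hand":[0.01,0.01,0.01,0.01,0.01,0.01,0.01,0.01]}'
python3 -m crank '{"dr":[[0,0,0],[0,0,0]],"travel":[[0.0015,0,0],[0.0015,0,0]],"hand":[0.01,0.01]}'
python3 -m crank '{"dr":[[0,0,0],[0,0,0]],"travel":[[0.0015,0,0],[0.0015,0,0]],"hand":[0.01,0.01]}'
python3 -m crank '{"dr":[[0,0,0],[0,0,0]],"travel":[[0.0015,0,0],[0.0015,0,0]],"hand":[0.01,0.01]}'
python3 -m crank '{"dr":[[0,0,0],[0,0,0]],"travel":[[0.0015,0,0],[0.0015,0,0]],"hand":[0.01,0.01]}'
```

```text
clock: 9.75
eef_pos: [0.566, 0.0948, 0.055]
tool_rot: [0.757, 0.653, 0.0, -0.001]
ft_force: [1.0, 0.8, -4.7]
grip_width: 0.0191
clock: 10.0
eef_pos: [0.5664, 0.096, 0.0551]
tool_rot: [0.757, 0.653, -0.0, -0.0]
ft_force: [0.3, -0.2, -5.1]
grip_width: 0.0187
clock: 10.25
eef_pos: [0.5667, 0.0973, 0.0553]
tool_rot: [0.757, 0.653, 0.0, -0.0]
ft_force: [0.2, -0.3, -4.6]
grip_width: 0.0191
clock: 10.5
eef_pos: [0.5669, 0.0987, 0.0553]
tool_rot: [0.757, 0.653, -0.0, 0.0]
ft_force: [-0.6, 0.2, -5.1]
grip_width: 0.0192
clock: 10.75
eef_pos: [0.567, 0.0993, 0.0554]
tool_rot: [0.757, 0.653, -0.001, 0.001]
ft_force: [-2.0, -3.6, -3.3]
grip_width: 0.0189
```

```bash
python3 -m crank '{"dr":[[0,0,0],[0,0,0],[0,0,0],[0,0,0],[0,0,0]],"travel":[[0.001,0,0],[0.002,0,0],[0.003,0,0],[0.004,0,0],[0.004,0,0]],"hand":[0.01,0.01,0.01,0.01,0.01]}'
python3 -m crank '{"dr":[[0,0,0],[0,0,0],[0,0,0],[0,0,0],[0,0,0]],"travel":[[0.001,0,0],[0.002,0,0],[0.003,0,0],[0.004,0,0],[0.004,0,0]],"hand":[0.01,0.01,0.01,0.01,0.01]}'
python3 look.py w8
```

```text
clock: 11.38
eef_pos: [0.5675, 0.1031, 0.0554]
tool_rot: [0.757, 0.653, -0.001, 0.001]
ft_force: [-1.3, -7.1, -1.3]
grip_width: 0.0189
clock: 12.0
eef_pos: [0.568, 0.1063, 0.0554]
tool_rot: [0.757, 0.653, -0.001, 0.001]
ft_force: [-2.2, -8.9, -1.2]
grip_width: 0.019
12.0 [0.56799006 0.10629072 0.05542947] [ 0.75749031  0.65284387 -0.00137942  0.0011868 ] 0.018972247224761457 [-2.20313043 -8.90367421 -1.22470658] [ 0.187  0.523 -0.056  0.992 -0.003  1.906]
```

View pics/w8.png

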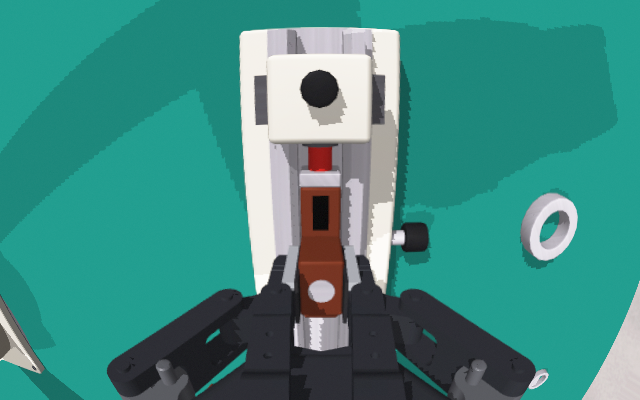

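```bash
python3 -m crank '{"dr":[[0,0,0],[0,0,0],[0,0,0],[0,0,0],[0,0,0],[0,0,0]],"travel":[[0.001,0,0],[0.002,0,0],[0.0025,0,0],[0.0025,0,0],[0.0025,0,0],[0.0025,0,0]],"hand":[0.01,0.01,0.01,0.01,0.01,0.01]}'
python3 -m crank '{"dr":[[0,0,0],[0,0,0],[0,0,0],[0,0,0],[0,0,0],[0,0,0],[0,0,0],[0,0,0]],"travel":[[0,0,0],[0,0,0],[0,0,0],[0,0,0],[0,0,0],[0,0,0],[0,0,0],[0,0,0]],"hand":[0.01,0.01,0.01,0.01,0.01,0.01,0.01,0.01]}'
python3 -m crank '{"dr":[[0,0,0],[0,0,0],[0,0,0],[0,0,0],[0,0,0],[0,0,0],[0,0,0],[0,0,0]],"travel":[[0,0,0],[0,0,0],[0,0,0],[0,0,0],[0,0,0],[0,0,0],[0,0,0],[0,0,0]],"hand":[0.01,0.01,0.01,0.01,0.01,0.01,0.01,0.01]}'
python3 look.py w9;python3 - <<'E'
from workcell import eyes;import cv2
a=eyes.camera("side")["color"][:,:,::-1];b=eyes.camera("scene")["color"][:,:,::-1];w=cv2.imread('pics/w9.png')
r=lambda x:cv2.resize(x,(400,300),interpolation=cv2.INTER_CUBIC)
import numpy as np
cv2.imwrite('pics/f.png',np.vstack([np.hstack([r(w[130:340,180:460]),r(a[190:295,230:370])]),np.hstack([r(b[145:250,290:430]),r(b[100:340,160:480])])]))
E
```

```text
clock: 12.8
eef_pos: [0.5683, 0.1082, 0.0555]
tool_rot: [0.758, 0.653, -0.002, 0.001]
ft_force: [-1.8, -10.8, -0.7]
grip_width: 0.0189
clock: 13.8
eef_pos: [0.5682, 0.1082, 0.0555]
tool_rot: [0.758, 0.653, -0.002, 0.001]
ft_force: [-0.9, -8.4, -1.0]
grip_width: 0.0186
clock: 14.8
eef_pos: [0.5682, 0.1082, 0.0555]
tool_rot: [0.758, 0.653, -0.002, 0.001]
ft_force: [-1.9, -9.6, -0.6]
grip_width: 0.0189
14.8 [0.56823026 0.10820204 0.05545372] [ 0.75765815  0.65264773 -0.00172821  0.0014425 ] 0.018921801950372418 [-1.92492587 -9.60564147 -0.63632176] [ 0.19   0.524 -0.054  0.994 -0.004  1.91 ]
```

View pics/f.png

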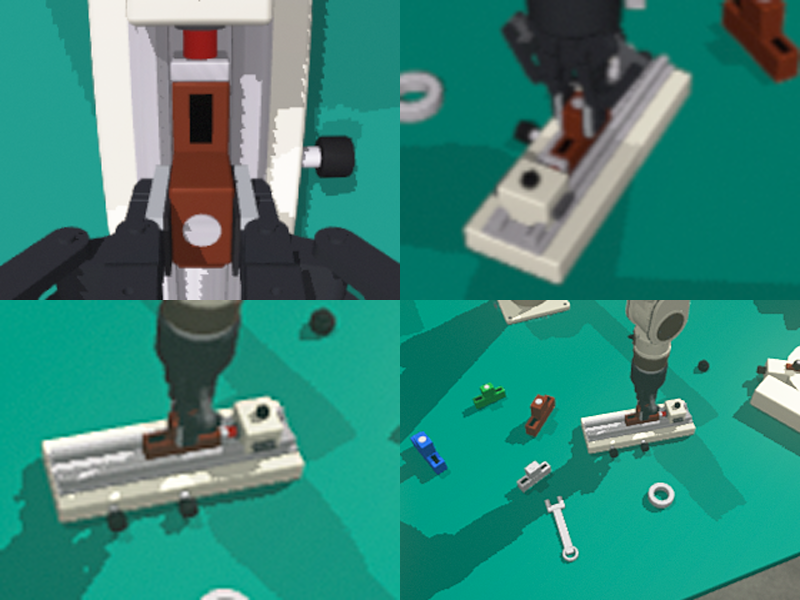

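Run:
```python
from workcell import bot,job
print(bot.get_obs()['ft_force'])
print(job.job_done())
```

```text
[-2.6873818  -9.49839225 -0.38655181]
the job is handed in; nothing more can be done
None
```

I picked up the small brown bronze jaw by its block and laid it flat in the channel, about 43 mm clear of the plunger. I then slid it along until it touched and pressed in about 9 mm. I handed the job in still gripping and pressing, at about 15 s of the 51 s allowed; no verdict is reported.

**Press force:** I held it for over 2 s. The wrist readings along the channel were 8.4–11 N, about 9.5–10 N on average. The plunger's travel gives about 9.6 N. Some of the wrist reading is floor friction, estimated at under 1 N.

**Jaw position:** The TCP height puts the underside within 1 mm of the channel floor. It is within about 1 mm of the channel's middle and aligned to well under 0.02 rad. I checked tilt only by eye and by the steady tool pose.

**Bystanders:** In the last pictures the spare, ring, nut and spanner looked unmoved, but I did not measure them again.

**Disagreements:**
- A small sideways force of about 1–2 N stayed on the wrist, possibly from a channel wall or the wrist twist.
- An early estimate of the held jaw's angle from the wrist picture was about 0.02 rad off the tool's. I took it as noise, because the jaw dropped into the channel freely.

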